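# Load a tea capsule and hold the brew dial at the third notch

## Task

Take the green tea capsule out of the wooden tray, stand it upright all the way down in the round well on top of the green brewer and let go of it. Then press the brewer's sprung dial down by its orange bar with the fingertips, past the first two notches to the third but not on beyond it, and finish while still holding it there, because it springs back if released. Do not work the dial before the capsule is in, and leave the other capsules, the cup, saucer, canister and biscuit tin where they are.

Things in the scene. Friction and masses are not known exactly. Their poses are not given: they have to be found in the camera images.
- capsule_green: green tea capsule, a rigid upright cylinder 28 mm in diameter and 40 mm tall, the lowest 10 mm tapering to a 22 mm foot, 10 to 20 g; origin at the centre of its foot, z up. It stands in one of the tray's three pockets (which one varies), foot 8 mm above the worktop, so its upper 26 mm stand clear of the tray.
- capsule_red: red tea capsule, a rigid upright cylinder 28 mm in diameter and 40 mm tall, the lowest 10 mm tapering to a 22 mm foot, 10 to 20 g; origin at the centre of its foot, z up. It stands in one of the tray's three pockets (which one varies), foot 8 mm above the worktop, so its upper 26 mm stand clear of the tray.
- capsule_yellow: yellow tea capsule, a rigid upright cylinder 28 mm in diameter and 40 mm tall, the lowest 10 mm tapering to a 22 mm foot, 10 to 20 g; origin at the centre of its foot, z up. It stands in one of the tray's three pockets (which one varies), foot 8 mm above the worktop, so its upper 26 mm stand clear of the tray.
- tray: pale wooden pocket tray, fixed, 200 mm (its x) by 80 mm (its y), 22 mm tall, with three round pockets 31 mm wide and 14 mm deep in a row at x = -60, 0 and +60 mm, y = 0; origin at the centre of its underside. Grasping across the row (fingers closing along its y) is free of neighbours.
- brewer: green capsule brewer, fixed to the worktop, 220 mm (its x) by 120 mm (its y) by 190 mm tall; the cup stands under its head at its -x end, the dial is on its +y side; origin at the centre of its underside. Its top is flat at 190 mm, with the round well in the steel-topped -x half.
- well (a point): centre of the floor of the round well in the brewer's top, 18 mm below the flat top; the well is 35 mm wide, open upward with a 2 mm chamfer. A capsule standing on its floor sticks out 22 mm above the top. Axes as the brewer's.
- dial_axis (a point): point on the dial's horizontal turning axis, midway along the orange bar in the brewer's x, 130 mm above the worktop and 35 mm out from the brewer's +y side; the axis runs along the brewer's x. Axes as the brewer's, fixed (it does not turn with the dial).
- paddle: orange round bar at the end of the dial's black arm, 20 mm in diameter and 40 mm long, lying along the brewer's x; origin at the bar's centre, 60 mm from the dial axis. With the dial at rest it is out along the brewer's +y and 0.42 rad above level seen from the axis (55 mm out, 24 mm up); pressing it down swings it on a 60 mm arc to 0.42 rad below level at the third notch (55 mm out, 24 mm below the axis, top of the bar 14 mm below the axis).
- dial (a joint): dial angle in rad: 0 at rest against its upper stop, growing as the bar is pressed down. Notches at 0.28, 0.56 and 0.84 (the third, the red mark), felt as one rise and fall of the force from each to the next; hard stop at 1.12. The bar is 0.42 minus this value above level. A spring pushes it back from everywhere: pressing takes about 2 to 7 N, and holding at the third notch about 4 to 6 N.
- cup: white porcelain cup 72 mm across and 62 mm tall on the brewer's drip tray, under the head; origin at the centre of its underside.
- saucer: white porcelain saucer 136 mm across and 16 mm tall on the worktop; origin at the centre of its underside.
- canister: blue ceramic tea canister 100 mm across and 147 mm tall with a wooden lid; origin at the centre of its underside.
- tin: closed round aluminium biscuit tin 164 mm across and 63 mm tall; origin at the centre of its underside.

How it is judged:
By the outcome, as a careful person would: the job done as asked, in the order asked, and still so for the second after the job is handed in, while the arm keeps its last pose, push and grip.
It also fails if it takes over 58 s, if anything falls off the work surface, if the arm or the gripper's body presses on something with over 40 N, if the wrist force passes 120 N, or if a joint passes its speed limit or range.

## Robot

A 6-joint arm with a two-finger parallel gripper is mounted at the origin on the work surface. World frame = base frame: x ahead of the robot, y to its left, z up, the work surface at z = 0. Lengths are in mm, angles in rad, forces in N, time in s.
With the tool pointing down it reaches from about 275 to 1000 mm from the base axis. Payload 8.4 kg.
Tool frame: the origin (TCP) lies on the centre line of the jaws, within the pads' length; the fingertips stand 17 mm ahead of it and the grasp point (between the pads) lies 2 mm behind it (r.tcp_to_tips is the z of the fingertips in the tool frame, in mm); z points along the fingers, y is the direction in which the jaws open and shut (so a half turn about z gives the same grasp; the last joint's range is limited). The gripper opens to 85 mm and grips with 20 to 120 N. Pads are 22 mm wide; open, the fingers measure 114 mm over their backs; the gripper's body (76 mm by 85 mm) begins 54 mm behind the grasp point. The pads swing forward as they close: fully open they stand 13 mm farther back than shut.
Start: joints at [-1.16, 0.353, 1.633, -0, 1.155, -0.002], TCP at [250.734, -572.504, 248.281] pointing down, gripper open.
Joint ranges: [-2.63, 2.63], [-0.92, 2.1], [0.06, 2.66], [-1.3, 4.44], [0, 2.69], [-3.02, 3.02]. Speed limits (rad/s): [2.22, 2.22, 2.79, 3.14, 3.14, 3.14].

## Interface

Orientations are given as [roll, pitch, yaw] about the fixed x, y, z axes, in that order (R = Rz(yaw) Ry(pitch) Rx(roll)).
In Python, from rig import r, cams, job gives the robot as it stands.
- The arm moves only by the tool drive_tool, never from a script. Its argument "deltas" is a list of rows, each a list of 4 numbers: the shift along the tool's x, y, z in cm, then the turn about the tool's z in rad. In form: [[x, y, z, roll], ...]. A call has 1 to 12 rows; each row shifts and turns the commanded pose from where the row before left it, along the tool's axes as they then stand; what a row does not reach is not made up. A row lasts 1/12 s, in which the tool goes at most 41.7 mm and 7.16 degrees, less where a joint would pass 70% of its speed; a pose out of reach is approached as far as the arm can. A call with a gripper value outside its range is refused whole. "jaw" is the closure, from 0 (fully open) to 1 (shut), set as the call begins (left out, the last holds). The fingers move at their own pace and stop on an object; "force" is the grip in N (left out, the last holds). Time passes only in rows, so rows that do not move let the fingers close. It gives the time, the measured TCP pose, the force and the opening at its end, in the units of the state.
- r.sense(): the state, without advancing time (a new reading comes with each control period).
- cams.grab_frame(name): name is "scene" or "top"; returns (picture, depth): 480x640x3 uint8, red, green, blue; 480x640 float32, mm along the optical axis (not along the pixel's ray), 0 where there is no reading.
- cams.camera_params(name): a dict with "fx", "fy", "cx", "cy" (pixels), "R" (3x3) and "t" (3): a world point X has camera coordinates R X + t. Camera axes: x right, y down, z forward; pixel columns grow to the right and rows downward; lengths in mm; the calibration is good to about 2 mm. A picture is of the moment at which its call begins. camera_params takes no time and is no camera call.
- job.sign_off(): hands the job in, once; it reports no verdict.
The state is a dict: "clock": time; "qpos": joint angles; "qvel": joint speeds; "joint_efforts": joint torques, N m; "eef_pos": TCP position; "tcp_rot": TCP orientation; "contact_force": force on the tool from outside, world axes, zero at the start; "wrist_torque": the same for the moment, N m; "opening": opening from 0.0 (shut) to 1.0 (fully open).
Only numpy, scipy, OpenCV 4.12 (cv2) and the standard library are available. Lean on these libraries where they do the work, as an engineer would, in place of code of your own. Each camera call takes 0.05 s, during which the arm holds its last target. There are 200 camera calls.

## Working session

There is one attempt and no reset: what is moved stays moved. The work goes in short steps, Python scripts to look and compute and a tool call to move; the robot and the scene stay as the last step left them, time stands still between calls to the robot, and variables do not carry over. Pictures are saved under pics/ and viewed, about 8 in all and at most 12, crops included, and the job is handed in when it is done.

Besides the shell and the picture viewer there is one more tool, called as name(argument=value, ...) on one line, values as JSON. drive_tool: Moves the arm, as the interface text tells. Its arguments: {"type":"object","properties":{"deltas":{"type":"array"},"jaw":{"type":"number"},"force":{"type":"number"}},"required":["deltas"]}

```bash
ls; mkdir -p pics; python3 - <<'E'
from rig import r,cams,job
import cv2,numpy as np
for n in("scene","top"):
    p,d=cams.grab_frame(n); cv2.imwrite(f"pics/{n}0.png",p[:,:,::-1]); np.savez(f"pics/{n}0.npz",p=p,d=d)
    c=cams.camera_params(n); print(n,c["fx"],c["cx"],c["cy"],np.round(-np.array(c["R"]).T@c["t"]), np.round(c["R"],2).tolist())
print(r.sense(),r.tcp_to_tips)
E
```

```text
pics
scene 612.0991009830631 331.26475257875944 234.01135423768494 [ 558. -690. 1361.] [[1.0, -0.04, -0.01], [-0.04, -0.84, -0.54], [0.01, 0.54, -0.84]]
top 460.40867838914886 322.6422904334714 241.61219262956263 [ 409.   93. 1059.] [[-0.02, -1.0, -0.02], [-0.99, 0.02, -0.15], [0.15, 0.02, -0.99]]
{'clock': 0.1, 'qpos': array([-1.16041602e+00,  3.53576519e-01,  1.63409465e+00, -8.79786671e-06,
        1.15521361e+00, -2.44724388e-03]), 'qvel': array([ 0.00081526, -0.00041786, -0.00349257, -0.00089545, -0.00156459,
        0.00096541]), 'joint_efforts': array([-1.56635779e-03, -6.06358051e+01, -3.42817461e+01, -1.09579537e-04,
        3.84728177e-03,  2.65933818e-05]), 'eef_pos': array([ 250.54926729, -572.11165722,  247.62330233]), 'tcp_rot': array([-3.14030052e+00,  4.88225362e-06,  4.12831113e-01]), 'contact_force': array([-0.17494048,  0.48476559,  0.36752733]), 'wrist_torque': array([ 0.00368036, -0.01159514, -0.00987853]), 'opening': 1.000776402601562} 17.0
```

View pics/scene0.png

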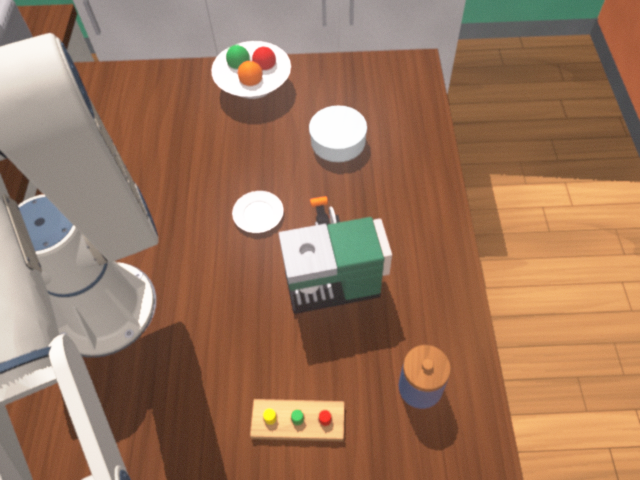

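View pics/top0.png

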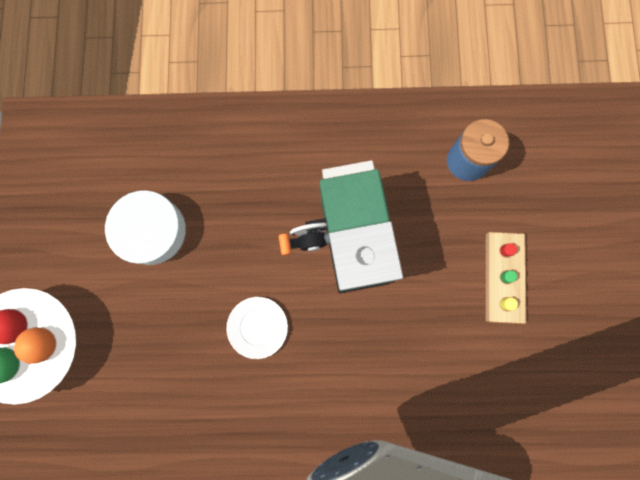

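Scene view: the green capsule is in the middle pocket at (297,416), the well is at (307,250) and the orange bar at (319,201). Top view: green capsule (511,276), well (366,256), bar (284,244), saucer (257,327) near the bar.

```bash
cat > h.py <<'E'
import numpy as np,cv2
from rig import cams
def world(n,d):
    c=cams.camera_params(n);v,u=np.mgrid[:480,:640]
    X=np.stack([(u-c["cx"])/c["fx"]*d,(v-c["cy"])/c["fy"]*d,d],-1)
    return (X-np.array(c["t"]))@np.array(c["R"])
def onplane(n,uv,z):
    c=cams.camera_params(n);R=np.array(c["R"]);o=-R.T@np.array(c["t"])
    k=np.c_[(np.array(uv,float)-[c["cx"],c["cy"]])/[c["fx"],c["fy"]],np.ones(len(uv))]@R
    return o+k*((z-o[2])/k[:,2])[:,None]
def show(m,W,p,name):
    Q=W[m]; print(name,len(Q),"med",np.round(np.median(Q,0),1),"min",np.round(np.percentile(Q,3,0),1),"max",np.round(np.percentile(Q,97,0),1))
    return Q
E
python3 - <<'E'
from h import *
for n in("scene","top"):
    f=np.load(f"pics/{n}0.npz");p,d=f["p"],f["d"];W=world(n,d);print(n)
    h=cv2.cvtColor(p,cv2.COLOR_RGB2HSV);H,S,V=[h[...,i].astype(int) for i in range(3)]
    v,u=np.mgrid[:480,:640]
    def near(a,b,k): return (abs(u-a)<k)&(abs(v-b)<k)
    g,o=((297,416),(319,201)) if n=="scene" else ((511,276),(284,244))
    m=near(*g,13)&(H>40)&(H<85)&(S>120)
    Q=show(m&(W[...,2]>40),W,p,"capsule"); 
    m=near(*o,18)&(H>4)&(H<18)&(S>200)&(W[...,2]>100)
    Q=show(m,W,p,"bar");
    w=(307,250) if n=="scene" else (366,256)
    m=near(*w,90)&(abs(W[...,2]-190)<6)
    pts=W[m][:,:2].astype(np.float32); print(n,"brewertop z",np.median(W[m][:,2]),cv2.minAreaRect(pts))
    m=near(*w,16)&(W[...,2]<182)&(W[...,2]>150); show(m,W,p,"wellfloor")
    m=near(*g,55)&(abs(W[...,2]-22)<5)&(S<160)&(V>120); pts=W[m][:,:2].astype(np.float32); print("tray",cv2.minAreaRect(pts))
E
```

```text
scene
capsule 100 med [ 481.7 -304.3   47.3] min [ 471.1 -315.2   41.4] max [ 492.4 -293.8   52.8]
  return _methods._mean(a, axis=axis, dtype=dtype,
  ret = um.true_divide(
Traceback (most recent call last):
  File "h.py", line 12, in show
    Q=W[m]; print(name,len(Q),"med",np.round(np.median(Q,0),1),"min",np.round(np.percentile(Q,3,0),1),"max",np.round(np.percentile(Q,97,0),1))
                                                                              ~~~~~~~~~~~~~^^^^^^^
IndexError: index -1 is out of bounds for axis 0 with size 0
```

```bash
python3 - <<'E'
import cv2,numpy as np
a=cv2.imread("pics/scene0.png");b=cv2.imread("pics/top0.png")
A=cv2.resize(a[180:310,265:400],(400,385),interpolation=3);B=cv2.resize(b[150:300,270:415],(400,414),interpolation=3)
cv2.imwrite("pics/z0.png",np.hstack([A,B[:385]]))
E
```

```text
(no output)
```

View pics/z0.png

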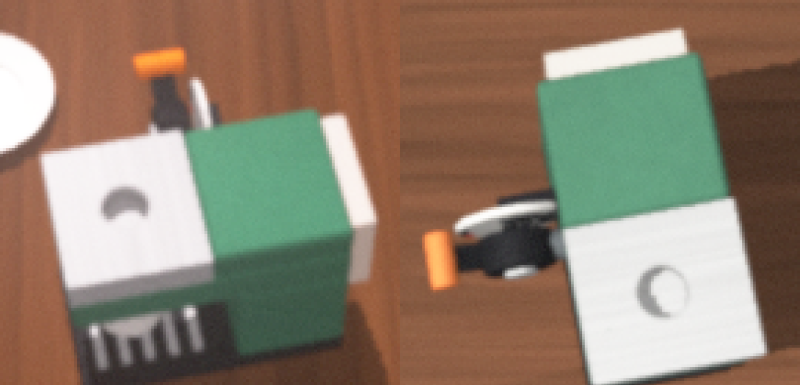

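The crops show the well clearly: in the top view at about (366,256), with the bar at (285,244). Next I'll relax the colour masks and get the numbers.

```bash
python3 - <<'E' 2>&1 | grep -v -i warn
from h import *
for n in("scene","top"):
    f=np.load(f"pics/{n}0.npz");p,d=f["p"],f["d"];W=world(n,d);print(n)
    h=cv2.cvtColor(p,cv2.COLOR_RGB2HSV);H,S,V=[h[...,i].astype(int) for i in range(3)]
    v,u=np.mgrid[:480,:640]
    near=lambda a,b,k:(abs(u-a)<k)&(abs(v-b)<k)
    g,o,w=((297,416),(319,201),(307,250)) if n=="scene" else ((511,276),(284,244),(366,256))
    m=near(*g,13)&(H>40)&(H<85)&(S>120)
    print("caps top",np.round(np.median(W[m&(abs(W[...,2]-48)<4)],0),1))
    print("  zs",np.round(np.percentile(W[m][:,2],[5,50,90]),1))
    m=near(*o,16)&(H>3)&(H<20)&(S>180)&(V>180)
    Q=W[m]; print("bar",len(Q),u[m].mean(),v[m].mean(),np.round(np.percentile(Q,[5,50,95],0),1).tolist(), "planecentroid z159",onplane(n,[[u[m].mean(),v[m].mean()]],159).round(1), cv2.minAreaRect(np.c_[u[m],v[m]].astype(np.float32)))
    m=near(*w,90)&(abs(W[...,2]-190)<5)
    k,l,st,_=cv2.connectedComponentsWithStats(m.astype(np.uint8)); m=l==1+np.argmax(st[1:,4])
    rc=cv2.minAreaRect(W[m][:,:2].astype(np.float32)); print("brewertop",np.median(W[m][:,2]),rc)
    m=near(*w,10)&(W[...,2]<180)&(W[...,2]>160); print("well",m.sum(),W[m].mean(0).round(1))
    m=near(*g,55)&(abs(W[...,2]-22)<5);m=cv2.morphologyEx(m.astype(np.uint8),cv2.MORPH_OPEN,np.ones((3,3)))>0
    print("tray",m.sum(),np.median(W[m][:,2]),cv2.minAreaRect(W[m][:,:2].astype(np.float32)))
    m=near(*((258,213) if n=="scene" else (257,327)),30)&(V>170)&(S<60); print("saucer",np.percentile(W[m],[2,50,98],0).round(0).tolist())
E
```

```text
scene
caps top [ 481.7 -304.7   47.4]
  zs [41.4 47.3 50.7]
bar 112 318.48214285714283 200.49107142857142 [[526.8, 171.6, -3.2], [545.2, 179.3, 160.9], [561.7, 309.9, 166.8]] planecentroid z159 [[544.7 182.2 159. ]] ((318.2960205078125, 200.62799072265625), (7.065975189208984, 16.457462310791016), 79.69515228271484)
brewertop 189.21618737274042 ((577.78076171875, 34.93305206298828), (237.82077026367188, 126.56500244140625), 10.471489906311035)
well 129 [515.1  31.2 172.3]
tray 2479 21.762224478053938 ((481.1675109863281, -302.7765808105469), (82.41488647460938, 199.9244384765625), 86.08418273925781)
saucer [[316.0, 58.0, -3.0], [381.0, 261.0, 9.0], [466.0, 326.0, 190.0]]
top
caps top [ 478.6 -298.9   47.3]
  zs [33.  46.7 49.4]
bar 3 288.3333333333333 247.0 [[531.1, 173.5, 158.2], [538.7, 175.0, 160.7], [539.9, 175.4, 162.4]] planecentroid z159 [[536.5 174.7 159. ]] ((288.4038391113281, 247.5192108154297), (5.099019527435303, 0.1961161494255066), 78.69007110595703)
brewertop 189.04647575751386 ((575.22314453125, 36.02935791015625), (234.0040283203125, 120.61198425292969), 9.50197982788086)
well 243 [515.5  25.  171.3]
tray 2618 21.44206149117032 ((479.3646240234375, -300.5450134277344), (82.9267578125, 199.95457458496094), 85.68441772460938)
saucer [[318.0, 199.0, -0.0], [377.0, 261.0, 9.0], [438.0, 321.0, 17.0]]
```

```bash
python3 - <<'E'
from h import *
for n,c,w in(("scene",(297,416),(307.2,249.5)),("top",(511,276),(365.5,255.4))):
    f=np.load(f"pics/{n}0.npz");p=f["p"];W=world(n,f["d"])
    print(n,"well",onplane(n,[w],190).round(1))
    h=cv2.cvtColor(p,cv2.COLOR_RGB2HSV);H,S,V=[h[...,i].astype(int) for i in range(3)];v,u=np.mgrid[:480,:640]
    o=(319,201) if n=="scene" else (284,244)
    m=(abs(u-o[0])<16)&(abs(v-o[1])<16)&(H>3)&(H<17)&(S>170)&(V>140)&(W[...,2]>120)
    rc=cv2.minAreaRect(np.c_[u[m],v[m]].astype(np.float32)); print("bar",m.sum(),rc,onplane(n,[rc[0]],157).round(1))
    b=cv2.boxPoints(rc); q=onplane(n,b,157)[:,:2]; print(" sides",[(np.round(np.linalg.norm(q[i]-q[i-1])),np.round(np.degrees(np.arctan2(*(q[i]-q[i-1])[::-1])),1)) for i in range(2)])
    m=(abs(W[...,2]-190)<4)
    k,l,st,_=cv2.connectedComponentsWithStats(m.astype(np.uint8)); m=(l==l[(255,335) if n=="scene" else (230,360)]).astype(np.uint8)
    m=cv2.morphologyEx(cv2.morphologyEx(m,cv2.MORPH_OPEN,np.ones((5,5))),cv2.MORPH_CLOSE,np.ones((9,9)))
    cn=max(cv2.findContours(m,cv2.RETR_EXTERNAL,cv2.CHAIN_APPROX_NONE)[0],key=len)[:,0]
    print("brewer",cv2.minAreaRect(onplane(n,cn,190)[:,:2].astype(np.float32)))
    m=(abs(W[...,0]-480)<120)&(abs(W[...,1]+302)<60)&(abs(W[...,2]-22)<5)
    m=cv2.morphologyEx(cv2.morphologyEx(m.astype(np.uint8),cv2.MORPH_CLOSE,np.ones((9,9))),cv2.MORPH_OPEN,np.ones((7,7)))
    cn=max(cv2.findContours(m,cv2.RETR_EXTERNAL,cv2.CHAIN_APPROX_NONE)[0],key=len)[:,0]
    print("tray",cv2.minAreaRect(onplane(n,cn,22)[:,:2].astype(np.float32)))
E
```

```text
scene well [[516.   25.5 190. ]]
bar 91 ((318.5135192871094, 201.08108520507812), (6.247161388397217, 16.76869773864746), 80.53767395019531) [[544.7 181.8 157. ]]
 sides [(np.float64(19.0), np.float64(96.5)), (np.float64(41.0), np.float64(8.9))]
brewer ((533.6082763671875, 218.48101806640625), (1377.21142578125, 1902.66064453125), 86.74246215820312)
tray ((481.4071960449219, -303.5782165527344), (81.81729125976562, 199.78530883789062), 86.11163330078125)
top well [[513.1  25.3 190. ]]
bar 64 ((287.1711120605469, 244.5623779296875), (8.600936889648438, 20.18902587890625), 11.888657569885254) [[541.8 177.2 157. ]]
 sides [(np.float64(17.0), np.float64(76.9)), (np.float64(40.0), np.float64(-12.1))]
brewer ((577.22607421875, 127.703857421875), (1327.3927001953125, 943.844970703125), 88.21808624267578)
tray ((479.37237548828125, -300.34783935546875), (80.91815948486328, 199.77261352539062), 85.87484741210938)
```

drive_tool(deltas=[[0,0,0,0.097],[0,0,0,0.097],[0,0,0,0.097],[0,0,0,0.097],[0,0,0,0.097]], jaw=0, force=30)

```text
clock: 0.52
eef_pos: [250.6, -572.2, 247.8]
tcp_rot: [-3.141, 0.0, -0.077]
contact_force: [-0.4, -0.3, 0.1]
opening: 1.004
```

drive_tool(deltas=[[1.75,-2.39,0.95,0],[1.75,-2.39,0.95,0],[1.75,-2.39,0.95,0],[1.75,-2.39,0.95,0],[1.75,-2.39,0.95,0],[1.75,-2.39,0.95,0],[1.75,-2.39,0.95,0],[1.75,-2.39,0.95,0],[1.75,-2.39,0.95,0],[1.75,-2.39,0.95,0],[1.75,-2.39,0.95,0],[1.75,-2.39,0.95,0]])

```text
clock: 1.52
eef_pos: [481.5, -300.3, 133.6]
tcp_rot: [-3.141, 0.0, -0.072]
contact_force: [-0.5, 0.3, -0.0]
opening: 0.998
```

drive_tool(deltas=[[0,0,0,0],[0,0,0,0],[0,0,0,0]])

```text
clock: 1.77
eef_pos: [480.6, -301.7, 134.2]
tcp_rot: [3.142, 0.001, -0.071]
contact_force: [-0.2, 0.4, -0.4]
opening: 1.001
```

```bash
python3 - <<'E'
from h import *
out=[]
for n,(a,b) in(("scene",(220,320)),("top",(440,205))):
    p,d=cams.grab_frame(n); out.append(cv2.resize(p[b:b+150,a:a+150,::-1],(400,400),interpolation=3))
cv2.imwrite("pics/h1.png",np.hstack(out))
E
```

```text
(no output)
```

View pics/h1.png

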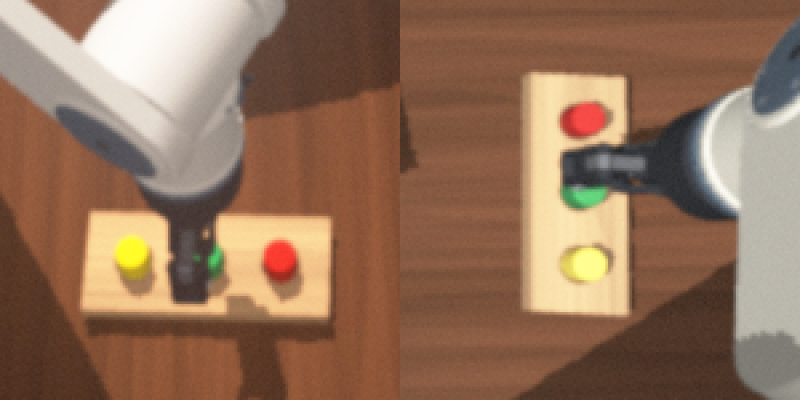

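```bash
python3 - <<'E'
import numpy as np
from rig import cams
for n,(a,b) in(("scene",(220,320)),("top",(440,205))):
    c=cams.camera_params(n)
    for nm,X in(("captop",(480.3,-301.7,48)),("tipA",(477.4,-344,130)),("tipB",(483.6,-259.5,130))):
        q=np.array(c["R"])@X+c["t"]; u=c["fx"]*q[0]/q[2]+c["cx"];v=c["fy"]*q[1]/q[2]+c["cy"]
        print(n,nm,round((u-a)*400/150),round((v-b)*400/150))
E
```

```text
scene captop 203 252
scene tipA 193 277
scene tipB 201 167
top captop 190 187
top tipA 289 181
top tipB 175 175
```

The hover picture matches the projection to within a few mm: finger at about (190,280) in the crop against (193,277) predicted. I'll descend and grip.

drive_tool(deltas=[[0,0,2.0,0],[0,0,2.0,0],[0,0,2.0,0],[0,0,1.6,0],[0,0,0.8,0],[0,0,0.4,0],[0,0,0,0],[0,0,0,0]])

```text
clock: 2.53
eef_pos: [481.1, -302.2, 47.0]
tcp_rot: [3.141, -0.001, -0.073]
contact_force: [0.7, -0.4, 0.5]
opening: 1.002
```

drive_tool(deltas=[[0,0,0,0],[0,0,0,0],[0,0,0,0],[0,0,0,0],[0,0,0,0],[0,0,0,0],[0,0,0,0],[0,0,0,0],[0,0,0,0],[0,0,0,0],[0,0,0,0],[0,0,0,0]], jaw=1, force=25)

```text
clock: 3.53
eef_pos: [481.2, -301.7, 46.6]
tcp_rot: [3.141, -0.001, -0.072]
contact_force: [0.2, 1.3, 5.1]
opening: 0.309
```

drive_tool(deltas=[[0,0,-0.5,0],[0,0,-1.0,0],[0,0,-2.0,0],[0,0,-2.5,0],[0,0,-2.5,0],[0,0,-2.5,0],[0,0,-2.5,0],[0,0,-2.5,0],[0,0,-2.5,0],[0,0,-1.8,0],[0,0,-1.0,0],[0,0,0,0]])

```text
clock: 4.53
eef_pos: [481.7, -302.2, 262.0]
tcp_rot: [3.14, -0.004, -0.072]
contact_force: [0.3, -0.6, -0.6]
opening: 0.317
```

```bash
python3 - <<'E'
from h import *
from rig import r
s=r.sense();print(s["eef_pos"],s["opening"],s["contact_force"],s["qpos"])
out=[]
for n,(a,b) in(("scene",(220,270)),("top",(440,175))):
    p,d=cams.grab_frame(n); out.append(cv2.resize(p[b:b+200,a:a+200,::-1],(400,400),interpolation=3))
cv2.imwrite("pics/h2.png",np.hstack(out))
E
```

```text
[ 481.74927983 -302.17584425  262.04708887] 0.31676080784391736 [ 0.25630286 -0.57165054 -0.62307208] [-5.62829876e-01  2.50456915e-01  1.74422478e+00 -4.11022832e-05
  1.14267216e+00  1.08019592e+00]
```

View pics/h2.png

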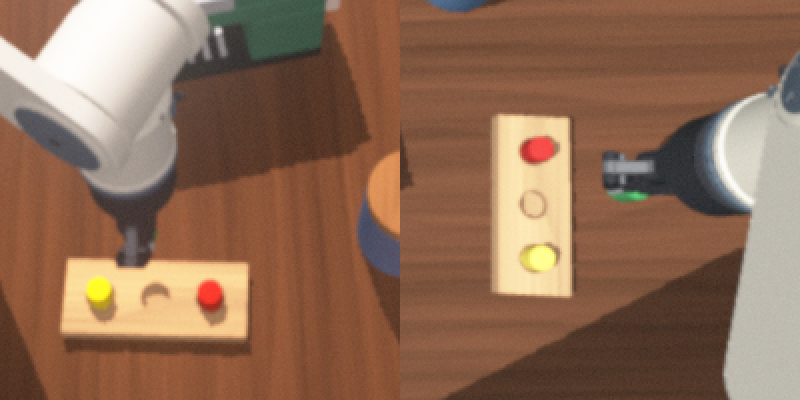

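The green capsule is in the jaws, the middle pocket is empty and the red and yellow capsules haven't moved. Next I'll move over the well.

drive_tool(deltas=[[0.04,-1.4,0,0],[0.08,-2.8,0,0],[0.08,-2.9,0,0],[0.08,-2.9,0,0],[0.08,-2.9,0,0],[0.08,-2.9,0,0],[0.08,-2.9,0,0],[0.08,-2.9,0,0],[0.08,-2.9,0,0],[0.08,-2.9,0,0],[0.08,-2.9,0,0],[0.08,-2.67,0,0]])

```text
clock: 5.63
eef_pos: [512.5, 28.8, 257.7]
tcp_rot: [3.142, 0.003, -0.072]
contact_force: [0.3, 0.7, 0.1]
opening: 0.315
```

drive_tool(deltas=[[0,0,0,0],[0,0,0,0],[0,0,0,0],[0,0,0,0]])

```text
clock: 5.97
eef_pos: [513.3, 26.0, 258.6]
tcp_rot: [3.141, 0.001, -0.073]
contact_force: [0.7, 0.4, -0.8]
opening: 0.308
```

```bash
python3 - <<'E'
from h import *
from rig import r
s=r.sense();e=s["eef_pos"];print(e,s["tcp_rot"],s["opening"],s["contact_force"])
out=[]
for n,(a,b) in(("scene",(240,150)),("top",(290,175))):
    p,d=cams.grab_frame(n); out.append(cv2.resize(p[b:b+150,a:a+150,::-1],(400,400),interpolation=3))
    c=cams.camera_params(n)
    for nm,X in(("wellrim",(514.5,26,190)),("foot",(e[0],e[1],e[2]-38.6)),("captop",(e[0],e[1],e[2]+1.4))):
        q=np.array(c["R"])@X+c["t"]; print(n,nm,((c["fx"]*q[:2]/q[2]+[c["cx"],c["cy"]]-[a,b])*400/150).round())
cv2.imwrite("pics/h3.png",np.hstack(out))
E
```

```text
[513.28299103  25.98440217 258.61166219] [ 3.14117759e+00  1.31465558e-03 -7.26977727e-02] 0.30775189790735463 [ 0.70038333  0.44118235 -0.79430175]
scene wellrim [177. 265.]
scene foot [174. 246.]
scene captop [172. 220.]
top wellrim [200. 212.]
top foot [204. 209.]
top captop [208. 201.]
```

View pics/h3.png

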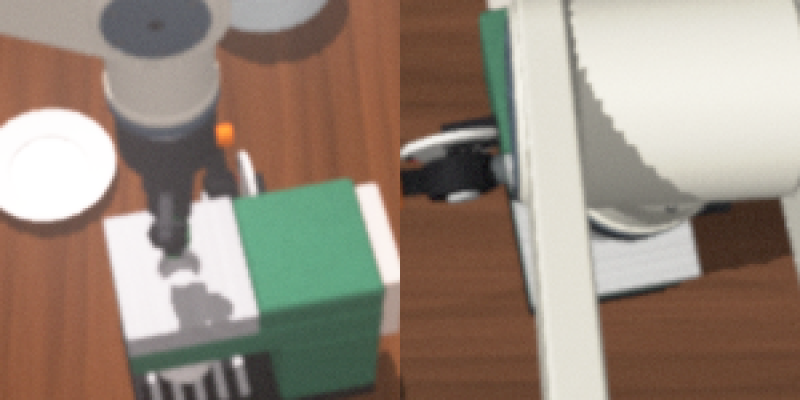

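drive_tool(deltas=[[0.15,0,1.0,0],[0,0,1.4,0],[0,0,0.8,0],[0,0,0.4,0],[0,0,0.3,0],[0,0,0,0],[0,0,0,0]])

```text
clock: 6.65
eef_pos: [515.5, 26.4, 220.4]
tcp_rot: [3.142, -0.0, -0.072]
contact_force: [-0.6, 1.0, 0.0]
opening: 0.311
```

drive_tool(deltas=[[0,0,0.2,0],[0,0,0.2,0],[0,0,0.2,0],[0,0,0,0],[0,0,0,0]])

```text
clock: 7.07
eef_pos: [515.3, 26.5, 214.2]
tcp_rot: [3.142, 0.0, -0.072]
contact_force: [0.2, 0.3, 0.2]
opening: 0.314
```

drive_tool(deltas=[[0,0,0.15,0],[0,0,0.1,0],[0,0,0,0],[0,0,0,0],[0,0,0,0]])

```text
clock: 7.48
eef_pos: [515.3, 26.5, 211.8]
tcp_rot: [-3.142, 0.0, -0.072]
contact_force: [1.4, 0.2, -0.1]
opening: 0.314
```

drive_tool(deltas=[[0,0,0.1,0],[0,0,0,0],[0,0,0,0],[0,0,0,0]])

```text
clock: 7.82
eef_pos: [515.3, 26.5, 210.8]
tcp_rot: [-3.142, -0.0, -0.072]
contact_force: [0.6, 0.3, 0.2]
opening: 0.312
```

drive_tool(deltas=[[0,0,0.05,0],[0,0,0.05,0],[0,0,0,0],[0,0,0,0]])

```text
clock: 8.15
eef_pos: [515.7, 26.5, 210.6]
tcp_rot: [-3.141, -0.001, -0.072]
contact_force: [-2.5, -0.2, 7.9]
opening: 0.309
```

Contact came at 210.6, where the floor was predicted. I'll release.

drive_tool(deltas=[[0,0,0,0],[0,0,0,0],[0,0,0,0],[0,0,0,0],[0,0,0,0],[0,0,0,0],[0,0,0,0],[0,0,0,0]], jaw=0)

```text
clock: 8.82
eef_pos: [515.3, 26.5, 209.7]
tcp_rot: [3.142, 0.0, -0.072]
contact_force: [0.5, 0.9, -0.3]
opening: 0.999
```

drive_tool(deltas=[[0,0,-0.5,0],[0,0,-1,0],[0,0,-2,0],[0,0,-2,0],[0,0,-2,0],[0,0,-1,0],[0,0,0,0]])

```text
clock: 9.4
eef_pos: [516.7, 26.5, 297.8]
tcp_rot: [-3.141, -0.005, -0.072]
contact_force: [0.3, 1.1, -0.4]
opening: 1.001
```

drive_tool(deltas=[[0.15,-1.62,0,0],[0.15,-1.62,0,0],[0.15,-1.62,0,0],[0.15,-1.62,0,0],[0.15,-1.62,0,0],[0.15,-1.62,0,0],[0.15,-1.62,0,0],[0.15,-1.62,0,0],[0.15,-1.62,0,0],[0.15,-1.62,0,0],[0,0,0,0],[0,0,0,0]], jaw=1, force=40)

```text
clock: 10.4
eef_pos: [541.5, 187.2, 293.7]
tcp_rot: [3.141, 0.001, -0.071]
contact_force: [0.6, 0.0, 0.6]
opening: -0.001
```

drive_tool(deltas=[[0,0,0,-0.12],[0,0,0,-0.12],[0,0,0,-0.12],[0,0,0,-0.12],[0,0,0,-0.12],[0,0,0,-0.12],[0,0,0,-0.12],[0,0,0,-0.12],[0,0,0,-0.12]])

```text
clock: 11.15
eef_pos: [541.6, 185.7, 294.3]
tcp_rot: [-3.141, 0.001, 1.013]
contact_force: [0.2, 0.4, -0.1]
opening: 0.001
```

drive_tool(deltas=[[0,0,0,-0.12],[0,0,0,-0.12],[0,0,0,-0.12],[0,0,0,-0.12],[0,0,0,-0.12],[0,0,0,-0.12],[0,0,0,0],[0,0,0,0],[0,0,0,0]])

```text
clock: 11.9
eef_pos: [541.8, 186.4, 294.6]
tcp_rot: [-3.141, 0.0, 1.723]
contact_force: [-0.1, 0.5, 0.5]
opening: 0.003
```

```bash
python3 - <<'E'
from h import *
from rig import r
s=r.sense();e=s["eef_pos"];print(e,s["tcp_rot"],s["opening"],s["contact_force"],s["qpos"])
out=[]
for n,(a,b) in(("scene",(240,130)),("top",(250,155))):
    p,d=cams.grab_frame(n); out.append(cv2.resize(p[b:b+150,a:a+150,::-1],(400,400),interpolation=3))
    c=cams.camera_params(n);W=world(n,d)
    h=cv2.cvtColor(p,cv2.COLOR_RGB2HSV);m=(h[...,0]>40)&(h[...,0]<85)&(h[...,1]>110)&(np.hypot(W[...,0]-515,W[...,1]-26)<30)&(W[...,2]>195)
    if m.sum(): print("capsule px",m.sum(),np.percentile(W[m],[5,50,95],0).round(1).tolist())
    for nm,X in(("tip",(e[0],e[1],e[2]-17)),("bar",(544,180,154)),("captop",(515.3,26.5,212))):
        q=np.array(c["R"])@X+c["t"]; print(n,nm,((c["fx"]*q[:2]/q[2]+[c["cx"],c["cy"]]-[a,b])*400/150).round())
cv2.imwrite("pics/h4.png",np.hstack(out))
E
```

```text
[541.82470112 186.35764925 294.57697904] [-3.14120087e+00  1.90801144e-04  1.72329704e+00] 0.0030301273055131934 [-0.06686651  0.47597398  0.45919635] [ 3.28719880e-01  2.30894485e-01  1.69508379e+00 -1.27075575e-04
  1.21603355e+00  1.76263372e-01]
capsule px 79 [[505.6, 13.9, 207.0], [516.3, 23.1, 210.8], [525.3, 33.5, 214.3]]
scene tip [201. 102.]
scene bar [209. 193.]
scene captop [177. 304.]
capsule px 160 [[502.0, 16.8, 207.5], [512.8, 27.6, 211.0], [522.6, 37.2, 213.1]]
top tip [ 67. 212.]
top bar [ 96. 237.]
top captop [309. 261.]
```

View pics/h4.png

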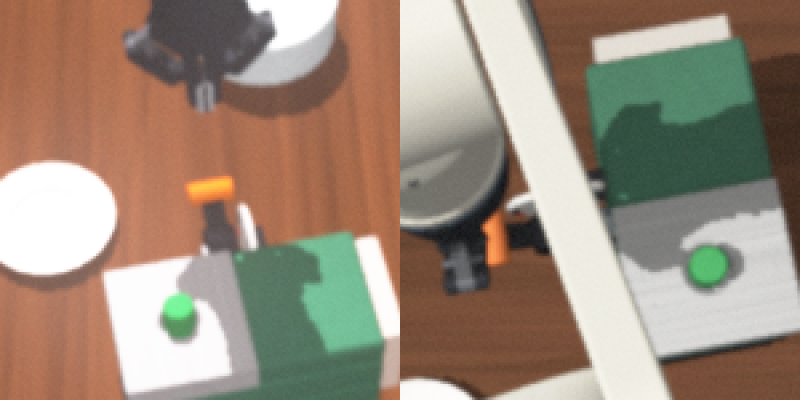

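The capsule stands upright in the well, with its top at about z 211 against 212 nominal. The closed fingertips are in line with the orange bar, which is at (209,188) in the crop. I'll go down to just above it.

drive_tool(deltas=[[0,0,1.0,0],[0,0,2.0,0],[0,0,2.0,0],[0,0,2.0,0],[0,0,1.6,0],[0,0,1.0,0],[0,0,0.5,0],[0,0,0.3,0],[0,0,0,0],[0,0,0,0],[0,0,0,0]])

```text
clock: 12.92
eef_pos: [542.5, 187.2, 191.7]
tcp_rot: [3.14, -0.0, 1.728]
contact_force: [0.0, 0.2, 0.3]
opening: -0.002
```

drive_tool(deltas=[[0,0,0.2,0],[0,0,0.2,0],[0,0,0,0],[0,0,0,0]])

```text
clock: 13.25
eef_pos: [541.9, 186.9, 186.8]
tcp_rot: [-3.142, 0.0, 1.728]
contact_force: [0.0, 0.5, 0.1]
opening: -0.004
```

drive_tool(deltas=[[0,0,0.2,0],[0,0,0,0],[0,0,0,0]])

```text
clock: 13.5
eef_pos: [541.9, 186.9, 184.6]
tcp_rot: [-3.141, 0.0, 1.728]
contact_force: [0.1, 0.1, -0.3]
opening: 0.002
```

drive_tool(deltas=[[0,0,0.15,0],[0,0,0,0],[0,0,0,0]])

```text
clock: 13.75
eef_pos: [541.9, 187.0, 183.2]
tcp_rot: [-3.141, 0.0, 1.728]
contact_force: [-0.1, 0.4, 0.2]
opening: -0.003
```

drive_tool(deltas=[[0,0,0.15,0],[0,0,0,0],[0,0,0,0]])

```text
clock: 14.0
eef_pos: [541.9, 187.0, 181.7]
tcp_rot: [-3.142, -0.0, 1.728]
contact_force: [0.2, -0.4, 0.1]
opening: 0.002
```

drive_tool(deltas=[[0,0,0.15,0],[0,0,0,0],[0,0,0,0]])

```text
clock: 14.25
eef_pos: [542.1, 187.3, 180.6]
tcp_rot: [3.141, -0.001, 1.728]
contact_force: [-1.9, 3.0, 4.7]
opening: -0.006
```

drive_tool(deltas=[[0,0,0.2,0],[0,0,0.2,0],[0,0,0,0]])

```text
clock: 14.5
eef_pos: [542.4, 187.7, 176.7]
tcp_rot: [3.14, -0.001, 1.728]
contact_force: [-1.3, 4.3, 7.7]
opening: 0.002
```

drive_tool(deltas=[[0,0,0.2,0],[0,0,0.2,0],[0,0,0,0]])

```text
clock: 14.75
eef_pos: [542.4, 187.4, 172.5]
tcp_rot: [3.14, -0.0, 1.728]
contact_force: [0.7, 2.8, 3.5]
opening: -0.001
```

drive_tool(deltas=[[0,0,0.2,0],[0,0,0.2,0],[0,0,0,0]])

```text
clock: 15.0
eef_pos: [542.0, 186.8, 167.9]
tcp_rot: [3.142, 0.0, 1.728]
contact_force: [0.9, 1.4, 2.9]
opening: 0.0
```

drive_tool(deltas=[[0,0,0.2,0],[0,0,0.2,0],[0,0,0,0]])

```text
clock: 15.25
eef_pos: [542.0, 187.1, 164.0]
tcp_rot: [3.142, -0.0, 1.728]
contact_force: [0.2, 3.0, 4.7]
opening: 0.002
```

drive_tool(deltas=[[0,0,0.2,0],[0,0,0.2,0],[0,0,0,0]])

```text
clock: 15.5
eef_pos: [542.1, 187.2, 160.2]
tcp_rot: [3.141, -0.0, 1.728]
contact_force: [-0.1, 3.7, 6.2]
opening: -0.0
```

drive_tool(deltas=[[0,0,0.2,0],[0,0,0.2,0],[0,0,0,0]])

```text
clock: 15.75
eef_pos: [542.0, 187.0, 156.1]
tcp_rot: [-3.142, 0.0, 1.728]
contact_force: [0.4, 2.9, 2.8]
opening: -0.001
```

drive_tool(deltas=[[0,0,0.2,0],[0,0,0.2,0],[0,0,0,0]])

```text
clock: 16.0
eef_pos: [541.9, 186.7, 151.8]
tcp_rot: [-3.141, 0.0, 1.728]
contact_force: [1.5, 2.7, 2.9]
opening: -0.0
```

drive_tool(deltas=[[0,0,0.2,0],[0,0,0.2,0],[0,0,0,0]])

```text
clock: 16.25
eef_pos: [541.9, 186.9, 147.9]
tcp_rot: [-3.141, 0.0, 1.728]
contact_force: [-1.0, 2.2, 4.9]
opening: -0.002
```

drive_tool(deltas=[[0,0,0.2,0],[0,0,0.2,0],[0,0,0,0]])

```text
clock: 16.5
eef_pos: [541.9, 186.9, 144.1]
tcp_rot: [-3.141, 0.0, 1.728]
contact_force: [-0.7, 0.2, 5.7]
opening: 0.001
```

drive_tool(deltas=[[0,0,0.2,0],[0,0,0.2,0],[0,0,0,0]])

```text
clock: 16.75
eef_pos: [542.0, 186.6, 140.1]
tcp_rot: [-3.141, 0.001, 1.728]
contact_force: [-0.1, -0.7, 5.1]
opening: 0.004
```

drive_tool(deltas=[[0,0,0.15,0],[0,0,0.15,0],[0,0,0,0],[0,0,0,0]])

```text
clock: 17.08
eef_pos: [542.0, 186.4, 137.2]
tcp_rot: [-3.141, 0.001, 1.728]
contact_force: [0.9, -4.2, 4.7]
opening: 0.002
```

drive_tool(deltas=[[0,0,0.15,0],[0,0,0.1,0],[0,0,0,0],[0,0,0,0],[0,0,0,0]])

```text
clock: 17.5
eef_pos: [542.0, 186.7, 134.9]
tcp_rot: [-3.141, 0.001, 1.728]
contact_force: [0.6, -3.8, 6.1]
opening: -0.001
```

drive_tool(deltas=[[0,0,0.12,0],[0,0,0.1,0],[0,0,0,0],[0,0,0,0],[0,0,0,0]])

```text
clock: 17.92
eef_pos: [542.1, 186.6, 132.8]
tcp_rot: [3.142, 0.001, 1.728]
contact_force: [0.0, -4.6, 6.7]
opening: -0.0
```

```bash
python3 - <<'E'
from h import *
from rig import r
s=r.sense();print(s["eef_pos"],s["contact_force"])
f=np.load("pics/scene0.npz");v,u=np.mgrid[:480,:640]
yaw=.17
for k,(p,d) in(("rest",(f["p"],f["d"])),("now",cams.grab_frame("scene"))):
    h=cv2.cvtColor(p,cv2.COLOR_RGB2HSV).astype(int);W=world("scene",d)
    m=(abs(u-319)<25)&(abs(v-205)<30)&(h[...,0]>3)&(h[...,0]<18)&(h[...,1]>180)&(h[...,2]>120)&(W[...,2]>60)
    Q=W[m]; rad=Q@[-np.sin(yaw),np.cos(yaw),0]
    print(k,m.sum(),u[m].mean().round(1),v[m].mean().round(1),np.median(Q,0).round(1),"rad",np.median(rad).round(1),"z95",np.percentile(Q[:,2],95).round(1))
    if k=="now": cv2.imwrite("pics/h5.png",cv2.resize(p[150:280,250:400,::-1],(750,600),interpolation=3))
E
```

```text
[542.09145026 186.60572938 132.84108483] [ 0.00696426 -4.56609871  6.70331481]
rest 99 318.6 200.9 [545.8 178.3 162. ] rad 83.9 z95 167.1
now 7 323.1 211.7 [557.9 180.7 115.4] rad 83.5 z95 989.2
```

View pics/h5.png

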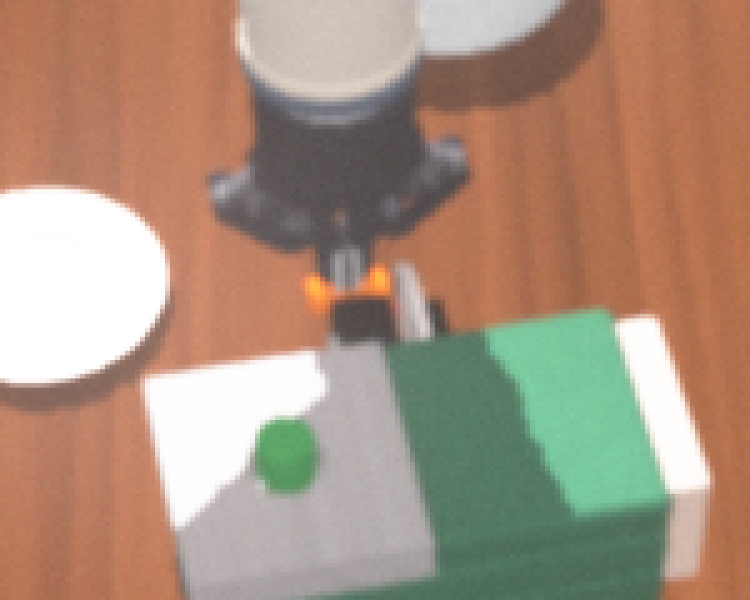

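drive_tool(deltas=[[0,0,0.04,0],[0,0,0,0],[0,0,0,0],[0,0,0,0],[0,0,0,0],[0,0,0,0]])

```text
clock: 18.47
eef_pos: [542.1, 186.5, 132.5]
tcp_rot: [3.141, 0.001, 1.728]
contact_force: [0.2, -5.5, 6.4]
opening: 0.003
```

```bash
python3 - <<'E'
from h import *
from rig import r
s=r.sense();print(s["clock"],s["eef_pos"],s["contact_force"],s["qvel"].round(3))
c=cams.camera_params("scene");y=.17;n=np.array([-np.sin(y),np.cos(y),0])
b0=np.array([545,181,154.4]);ax=b0-n*54.8-[0,0,24.4]
for a in(0,.56,.7,.84,.98,1.12):
    X=ax+n*60*np.cos(.42-a)+[0,0,60*np.sin(.42-a)]
    q=c["R"]@X+c["t"];print(a,(c["fx"]*q[:2]/q[2]+[c["cx"],c["cy"]]).round(1))
p,d=cams.grab_frame("scene");h=cv2.cvtColor(p,cv2.COLOR_RGB2HSV).astype(int);v,u=np.mgrid[:480,:640]
m=(abs(u-319)<13)&(abs(v-212)<9)&(h[...,0]>3)&(h[...,0]<20)&(h[...,1]>205)&(h[...,2]>150)
for w in(u<319,u>=319): print(m[w].sum() if 0 else (m&w).sum(),u[m&w].mean().round(1),v[m&w].mean().round(1))
E
```

```text
18.4667 [542.08876055 186.53885581 132.48273817] [ 0.22394625 -5.54905023  6.35488606] [-0.     0.001 -0.     0.    -0.001 -0.   ]
0 [318.7 202. ]
0.56 [318.7 208.3]
0.7 [319.  210.7]
0.84 [319.3 213.5]
0.98 [319.7 216.4]
1.12 [320.2 219.5]
0 nan nan
0 nan nan<stdin>:11: RuntimeWarning: Mean of empty slice.
  ret = ret.dtype.type(ret / rcount)
```

Image check: the bar-end midpoint read from the last picture is at row 212. The prediction, corrected for the rest offset, is 212.4 at 0.84 rad, 209.6 at 0.70 and 215.3 at 0.98. The force and contact height agree, so I'll hand in.

```bash
python3 -c "
from rig import job
print(job.sign_off())"
```

```text
the job is handed in; nothing more can be done
None
```

I stood the green capsule in the brewer's well, let go of it, then pressed the dial down to the third notch. I handed the job in at about 18.5 s, still holding the dial there with the closed fingertips.

- **Capsule:** it touched the well floor at the predicted height. After release it stood upright, its top at about z 211 mm against 212 mm nominal.
- **Dial:** I felt the force rise and fall at the first two notches and stopped at TCP z 132.5 mm. From the height at first contact, the third notch should be between 131.7 and 132.8 mm. The holding force was 6.4 N straight down plus 5.5 N sideways friction, about 4.6 N at the bar, within the stated 4–6 N. The bar's image row, read from the last picture 0.4 mm higher up, was 212 against 212.4 expected at 0.84 rad.
- **Other objects:** the red and yellow capsules were still in their pockets after the grasp. The saucer looked undisturbed. I did not check the cup, canister or tin specifically, but the arm never went near them.
- **Check that failed:** my last automatic colour measurement of the bar found no pixels. The fingers hide most of it, so the image check rests on the bar ends I read by eye from that picture.

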